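Put the reagent bottles away in their spill trays

ROBOT

A 6-joint arm with a two-finger parallel gripper is mounted at the origin on the work surface. World frame = base frame: x ahead of the robot, y to its left, z up, the work surface at z = 0. Lengths are in m, angles in rad, forces in N, time in s.
With the tool pointing down it reaches from about 0.3 to 0.775 m from the base axis. Payload 14.6 kg.
Tool frame: the origin (TCP) lies on the centre line of the jaws, within the pads' length; the fingertips stand 19 mm ahead of it and the grasp point (between the pads) is the TCP; y points along the fingers, x is the direction in which the jaws open and shut, and the axes are right-handed (so a half turn about y gives the same grasp; the last joint's range is limited). The gripper opens to 94 mm and grips with 3 to 60 N. Pads are 16 mm wide; open, the fingers measure 119 mm over their backs; the gripper's body (75 mm by 177 mm) begins 78 mm behind the grasp point.
Start: joints at [1.057, 0.3, 1.521, -0, 1.321, -0.067], TCP at [0.238, 0.496, 0.224] pointing down, gripper open.
Joint ranges: [-3.03, 3.03], [-0.79, 2.21], [0.23, 2.52], [-1.04, 4.18], [0, 3.07], [-2.55, 2.55]. Speed limits (rad/s): [2.22, 2.22, 2.57, 3.14, 3.14, 3.14].

INTERFACE

Orientations are given as [roll, pitch, yaw] about the fixed x, y, z axes, in that order (R = Rz(yaw) Ry(pitch) Rx(roll)).
In Python, from station import ctrl, optics gives the robot as it stands.
- The arm moves only by the tool jog_arm, never from a script. Its argument "targets" is a list of rows, each a list of 3 entries, a list of its own where there are three numbers: the finger opening in cm, from 0 to 9.4, then the shift along the tool's x, y, z in cm, then the turn about the tool's y in rad. A call has 1 to 10 rows; each row is the pose to reach, as a shift and turn from the pose commanded when the call began, along the tool's axes at that moment; what a row does not reach only later rows make up. A row lasts 1/10 s, in which the tool goes at most 50 mm and 8.59 degrees, less where a joint would pass 70% of its speed; a pose out of reach is approached as far as the arm can. A call with a gripper value outside its range is refused whole. The fingers move at their own pace and stop on an object; "grip_force" is the grip in N (left out, the last holds). Time passes only in rows, so rows that repeat a pose let the fingers close. It gives the time, the measured TCP pose, the force and the opening at its end, in the units of the state.
- ctrl.get_obs(): the state, without advancing time (a new reading comes with each control period).
- optics.camera(name): name is "scene" or "side" or "wrist"; returns a dict with "img" (420x560x3 uint8, red, green, blue), "range_z" (420x560 float32, m along the optical axis (not along the pixel's ray), 0 where there is no reading), "camera_matrix" (3x3 intrinsics, pixels), "world_to_cam" (4x4, takes a point from world to camera coordinates); the wrist camera has in their place "mount" (4x4, takes a point from camera to tool coordinates, whose origin is the TCP and whose axes are the tool frame's). Camera axes: x right, y up, looking along -z (the intrinsics and any distortion apply to the point x, -y, -z); pixel columns grow to the right and rows downward; lengths in m; the calibration is good to about 2 mm. The wrist camera is an equidistant fisheye: a pixel r from the principal point sees the ray r / f radians off the axis. A picture is of the moment at which its call begins: read the wrist's pose just before it.
- ctrl.hand_in(): hands the job in, once; it reports no verdict.
The state is a dict: "time_s": time; "qpos": joint angles; "joint_vel": joint speeds; "tau": joint torques, N m; "ee_pos": TCP position; "eef_rot": TCP orientation; "force": force on the tool from outside, world axes, zero at the start; "moment": the same for the moment, N m; "grip_width": finger opening in m.
Only numpy, scipy, OpenCV 4.12 (cv2) and the standard library are available. Lean on these libraries where they do the work, as an engineer would, in place of code of your own. Each camera call takes 0.05 s, during which the arm holds its last target. There are 200 camera calls.

TASK

Clear the bench after the practical: put each of the four loose amber reagent bottles away in the spill tray that matches the colour of its cap (both red-capped acids in the red tray, the blue-capped alkali in the blue, the yellow-capped oxidiser in the yellow). Do not tip any bottle over, set each one down gently so that it stands on the tray floor, and let it go. Leave the white wash bottle and the two bottles already in the trays standing where they are.

Things in the scene. Friction and masses are not known exactly. Their poses are not given: they have to be found in the camera images.
- acid_large_center (a point): amber glass reagent bottle with a red screw cap and a paper label with a red band; larger of the two red-capped ones on the bench; body 48 mm diameter with straight sides from 3 to 60 mm above its foot, cap 28 mm diameter from 78 to 96 mm, 96 mm tall in all, about 200 g; starts standing upright and loose on the bench. Point: on its axis half-way up (48 mm above its foot); z runs up the axis.
- acid_small_center (a point): amber glass reagent bottle with a red screw cap and a paper label with a red band; smaller of the two red-capped ones on the bench; body 39 mm diameter with straight sides from 3 to 52 mm above its foot, cap 23 mm diameter from 66 to 82 mm, 82 mm tall in all, about 120 g; starts standing upright and loose on the bench. Point: on its axis half-way up (41 mm above its foot); z runs up the axis.
- alkali_center (a point): amber glass reagent bottle with a blue screw cap and a paper label with a blue band; body 48 mm diameter with straight sides from 3 to 60 mm above its foot, cap 28 mm diameter from 78 to 96 mm, 96 mm tall in all, about 200 g; starts standing upright and loose on the bench. Point: on its axis half-way up (48 mm above its foot); z runs up the axis.
- oxidiser_center (a point): amber glass reagent bottle with a yellow screw cap and a paper label with a yellow band; body 39 mm diameter with straight sides from 3 to 52 mm above its foot, cap 23 mm diameter from 66 to 82 mm, 82 mm tall in all, about 120 g; starts standing upright and loose on the bench. Point: on its axis half-way up (41 mm above its foot); z runs up the axis.
- tray_red: red plastic spill tray, fixed to the bench, open on top: 110 mm (its x) by 200 mm (its y) outside, empty at the start; walls 4 mm thick and 35 mm high with a narrow lip turned out 7 mm, floor 4 mm thick (inside 102 by 192 mm); its place on the bench changes. Origin: centre of its underside; z up.
- tray_blue: blue plastic spill tray, fixed to the bench, open on top: 110 mm (its x) by 200 mm (its y) outside, with one blue-capped bottle in one half; walls 4 mm thick and 35 mm high with a narrow lip turned out 7 mm, floor 4 mm thick (inside 102 by 192 mm); its place on the bench changes. Origin: centre of its underside; z up.
- tray_yellow: yellow plastic spill tray, fixed to the bench, open on top: 110 mm (its x) by 200 mm (its y) outside, with one yellow-capped bottle in one half; walls 4 mm thick and 35 mm high with a narrow lip turned out 7 mm, floor 4 mm thick (inside 102 by 192 mm); its place on the bench changes. Origin: centre of its underside; z up.
- stock_blue_center (a point): amber reagent bottle with a blue cap, same shape as the large ones (48 mm diameter, 96 mm tall), already standing loose in the blue tray near its +y end, about 55 mm from the tray's centre; it stays. Point: on its axis half-way up (48 mm above its foot).
- stock_yellow_center (a point): amber reagent bottle with a yellow cap, same shape as the large ones (48 mm diameter, 96 mm tall), already standing loose in the yellow tray near its -y end, about 55 mm from the tray's centre; it stays. Point: on its axis half-way up (48 mm above its foot).
- wash_bottle_center (a point): white plastic wash bottle with a red cap and a bent red spout (not amber): 52 mm diameter, 110 mm to the top of the cap, spout up to 141 mm high and reaching 43 mm out from the axis along its own x; stands loose among the amber bottles; it stays. Point: on its axis, 50 mm above its foot.

How it is judged:
At the end, for the whole second after the job is handed in: Each loose amber bottle stands inside the tray of its cap's colour: foot on the tray floor (6 mm), axis within the 102 x 192 mm inside, upright within 0.1 rad, at rest. The wash bottle and the two bottles already in trays are upright within 0.1 rad and within 30 mm of their starts (x of acid_large_center in the frame of tray_red between -0.051 and 0.051 m and y of acid_large_center in the frame of tray_red between -0.096 and 0.096 m and z of acid_large_center in the frame of tray_red between 0.046 and 0.058 m and angle between each of acid_large_center, acid_small_center, alkali_center, oxidiser_center, stock_blue_center, stock_yellow_center, wash_bottle_center's own z axis and vertical below 0.1 rad and linear speed of each of acid_large, acid_small, alkali, oxidiser, stock_blue, stock_yellow, wash_bottle below 0.02 m/s and angular speed of each of acid_large, acid_small, alkali, oxidiser below 0.2 rad/s and x of acid_small_center in the frame of tray_red between -0.051 and 0.051 m and y of acid_small_center in the frame of tray_red between -0.096 and 0.096 m and z of acid_small_center in the frame of tray_red between 0.039 and 0.051 m and x of alkali_center in the frame of tray_blue between -0.051 and 0.051 m and y of alkali_center in the frame of tray_blue between -0.096 and 0.096 m and z of alkali_center in the frame of tray_blue between 0.046 and 0.058 m and x of oxidiser_center in the frame of tray_yellow between -0.051 and 0.051 m and y of oxidiser_center in the frame of tray_yellow between -0.096 and 0.096 m and z of oxidiser_center in the frame of tray_yellow between 0.039 and 0.051 m and distance of each of stock_blue_center, stock_yellow_center, wash_bottle_center from where it was at the start of the episode below 0.03 m); the robot touches nothing.
It fails at once if a bottle is knocked over or tipped far over (angle between any of acid_large_center, acid_small_center, alkali_center, oxidiser_center, stock_blue_center, stock_yellow_center, wash_bottle_center's own z axis and vertical above 0.7 rad).
It fails at once if the wash bottle or a bottle already standing in a tray is shifted by more than 30 mm (distance of any of stock_blue_center, stock_yellow_center, wash_bottle_center from where it was at the start of the episode above 0.03 m).
It fails at once if an amber bottle is dropped or banged into its tray (faster than 0.5 m/s within the last 20 mm above the tray floor) ((x of acid_large_center in the frame of tray_red between -0.051 and 0.051 m and y of acid_large_center in the frame of tray_red between -0.096 and 0.096 m and z of acid_large_center in the frame of tray_red below 0.072 m and linear speed of acid_large above 0.5 m/s) or (x of acid_small_center in the frame of tray_red between -0.051 and 0.051 m and y of acid_small_center in the frame of tray_red between -0.096 and 0.096 m and z of acid_small_center in the frame of tray_red below 0.065 m and linear speed of acid_small above 0.5 m/s) or (x of alkali_center in the frame of tray_blue between -0.051 and 0.051 m and y of alkali_center in the frame of tray_blue between -0.096 and 0.096 m and z of alkali_center in the frame of tray_blue below 0.072 m and linear speed of alkali above 0.5 m/s) or (x of oxidiser_center in the frame of tray_yellow between -0.051 and 0.051 m and y of oxidiser_center in the frame of tray_yellow between -0.096 and 0.096 m and z of oxidiser_center in the frame of tray_yellow below 0.065 m and linear speed of oxidiser above 0.5 m/s)).
It also fails if it takes over 109 s, if anything falls off the work surface, if the arm or the gripper's body presses on something with over 40 N, if the wrist force passes 120 N, or if a joint passes its speed limit or range.

## Working session

There is one attempt and no reset: what is moved stays moved. The work goes in short steps, Python scripts to look and compute and a tool call to move; the robot and the scene stay as the last step left them, time stands still between calls to the robot, and variables do not carry over. Pictures are saved under pics/ and viewed, about 12 in all and at most 16, crops included, and the job is handed in when it is done.

Besides the shell and the picture viewer there is one more tool, called as name(argument=value, ...), one argument or row to a line, values as JSON. jog_arm: Moves the arm, as the interface text tells. Its arguments: {"type":"object","properties":{"targets":{"type":"array","items":{"type":"array"}},"grip_force":{"type":"number"}},"required":["targets"]}

```bash
mkdir -p pics; python3 - <<'E'
from station import ctrl, optics
import cv2, numpy as np
o=ctrl.get_obs(); print(o)
for n in ("scene","side"):
    c=optics.camera(n); cv2.imwrite(f"pics/{n}0.png",c["img"][:,:,::-1]); np.savez(f"{n}0.npz",**c)
    print(n,c["camera_matrix"],c["world_to_cam"],[k for k in c])
E
```

```text
{'time_s': 0.0, 'qpos': array([ 1.05739350e+00,  3.00466803e-01,  1.52155064e+00, -1.21414387e-05,
        1.32067231e+00, -6.65890624e-02]), 'joint_vel': array([-0.00134062,  0.00062974, -0.00046177,  0.00091256,  0.00092158,
        0.00014791]), 'tau': array([ 1.72010099e-03, -5.31794930e+01, -3.52750075e+01,  7.09187379e-02,
        2.41974351e-02, -7.66186781e-05]), 'ee_pos': array([0.23754237, 0.49581168, 0.22390154]), 'eef_rot': array([-1.57073506e+00,  1.09545400e-03,  1.12398560e+00]), 'force': array([ 0.34505224,  0.13702112, -0.38911325]), 'moment': array([0.026412  , 0.01468211, 0.01903106]), 'grip_width': 0.09406351685665573}
scene [[543.12917804   0.         280.40353779]
 [  0.         543.12917804 202.9535453 ]
 [  0.           0.           1.        ]] [[-0.19929763  0.97976932  0.01823575  0.10941849]
 [-0.76827084 -0.16777382  0.61774741  0.33151399]
 [ 0.60830944  0.1091056   0.78616512 -1.52103323]
 [ 0.          0.          0.          1.        ]] ['img', 'range_z', 'camera_matrix', 'world_to_cam']
side [[457.56952221   0.         273.1998498 ]
 [  0.         457.56952221 204.76738648]
 [  0.           0.           1.        ]] [[ 0.94301418 -0.33219688  0.01922185 -0.47942864]
 [ 0.23704912  0.71121022  0.66180642 -0.15199218]
 [-0.2335208  -0.61953632  0.7494283  -0.8825348 ]
 [ 0.          0.          0.          1.        ]] ['img', 'range_z', 'camera_matrix', 'world_to_cam']
```

View pics/scene0.png

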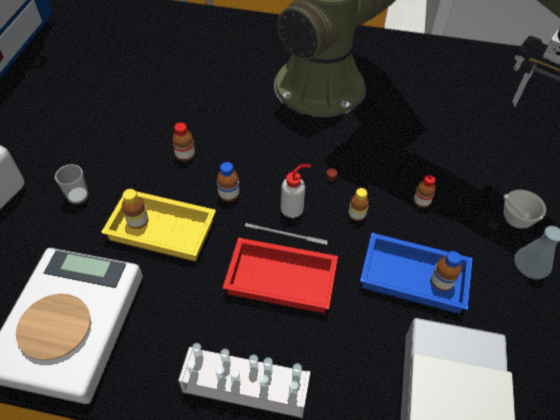

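View pics/side0.png

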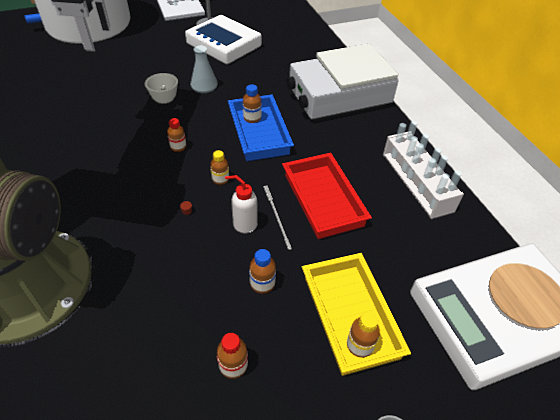

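The scene view shows loose bottles with caps at about (181,130) large red, (227,169) blue, (361,194) yellow and (429,181) small red. The wash bottle is at (293,180). The trays are yellow (160,225), red (282,275) and blue (416,272), each stock bottle standing in its own tray. The side view agrees.

```bash
cat > h.py <<'E'
import numpy as np, cv2
from scipy.spatial.transform import Rotation as R
def cloud(c, down=None):
    K=c["camera_matrix"]; z=c["range_z"]; v,u=np.mgrid[:z.shape[0],:z.shape[1]]
    p=np.stack([(u-K[0,2])/K[0,0]*z,-(v-K[1,2])/K[1,1]*z,-z],-1)
    T=np.linalg.inv(c["world_to_cam"]); return p@T[:3,:3].T+T[:3,3]
def masks(img):
    h=cv2.cvtColor(np.ascontiguousarray(img),cv2.COLOR_RGB2HSV); H,S,V=h[...,0],h[...,1],h[...,2]
    ok=(S>190)&(V>90)
    return {"red":ok&((H<4)|(H>174)),"yellow":ok&(H>23)&(H<33),"blue":ok&(H>104)&(H<122)}
def find(c):
    P=cloud(c); 
    for n,m in masks(c["img"]).items():
        m=m&(c["range_z"]>0)
        k,l,s,_=cv2.connectedComponentsWithStats(m.astype(np.uint8))
        for i in range(1,k):
            if s[i,4]<25: continue
            q=P[l==i]; zt=np.percentile(q[:,2],95)
            if zt>.2: continue
            t=q[(q[:,2]>zt-.005)]
            x=""
            if s[i,4]>800:
                g=q[(q[:,2]>.029)&(q[:,2]<.042)]
                b=cv2.minAreaRect((g[:,:2]*1000).astype(np.float32)); x=f"rect {np.round(b[0],1)} {np.round(b[1],1)} {b[2]:.1f}"
            (cx,cy),r=cv2.minEnclosingCircle((t[:,:2]*1000).astype(np.float32))
            print(n,"px",s[i,0]+s[i,2]//2,s[i,1]+s[i,3]//2,"n",s[i,4],"ztop %.3f"%zt,"mean",np.round(t[:,:2].mean(0)*1000),"circ %.0f %.0f r%.0f"%(cx,cy,r),x)
E
python3 - <<'E'
from h import *
for n in ("scene","side"):
    print(n); find(dict(np.load(n+"0.npz")))
E
```

```text
scene
red px 181 128 n 127 ztop 0.098 mean [ 338. -285.] circ 337 -285 r15 
red px 299 175 n 206 ztop 0.136 mean [435.  18.] circ 436 18 r17 
red px 429 180 n 95 ztop 0.084 mean [362. 298.] circ 362 298 r11 
red px 280 275 n 2407 ztop 0.036 mean [617.  -4.] circ 632 17 r118 rect [635.7  18.5] [214.  125.5] 89.8
blue px 226 168 n 124 ztop 0.097 mean [ 436. -147.] circ 435 -147 r15 
blue px 417 273 n 4306 ztop 0.038 mean [578. 309.] circ 572 291 r120 rect [571. 290.] [215.2 128. ] 85.4
side
red px 174 123 n 87 ztop 0.085 mean [360. 297.] circ 359 298 r11 
red px 327 196 n 4419 ztop 0.037 mean [634.  10.] circ 635 18 r122 rect [635.   19.5] [217.9 125.3] 89.7
red px 238 187 n 276 ztop 0.138 mean [435.  16.] circ 434 17 r15 
red px 230 343 n 308 ztop 0.098 mean [ 336. -285.] circ 336 -285 r14 
yellow px 218 156 n 86 ztop 0.084 mean [431. 153.] circ 431 153 r11 
yellow px 356 314 n 6369 ztop 0.038 mean [ 561. -285.] circ 567 -265 r122 rect [ 566.1 -265. ] [215.3 124.3] 86.1
yellow px 360 344 n 28 ztop 0.047 mean [ 541. -341.] circ 543 -336 r18 
blue px 32 18 n 110 ztop 0.054 mean [  36. 1016.] circ 35 1014 r20 
blue px 252 90 n 114 ztop 0.102 mean [570. 346.] circ 571 349 r16 
blue px 261 127 n 2488 ztop 0.037 mean [568. 272.] circ 571 291 r123 rect [571.4 290.8] [221.8 123.6] 84.7
blue px 262 258 n 229 ztop 0.098 mean [ 434. -148.] circ 434 -148 r15
```

jog_arm(
  targets=[
    [8,[-2,0.4,-3],-0.1],
    [8,[-4.5,1,-7],-0.2],
    [8,[-7,1.6,-11],-0.3],
    [8,[-9.5,2.4,-15],-0.4],
    [8,[-11.5,2.4,-18],-0.447],
    [8,[-12.5,2.4,-19.6],-0.447],
    [8,[-12.5,2.4,-19.6],-0.447],
    [8,[-12.5,2.4,-19.6],-0.447],
  ],
  grip_force=20,
)

```text
time_s: 0.9
ee_pos: [0.3603, 0.2987, 0.2003]
eef_rot: [-1.57, 0.0, 1.57]
force: [0.5, -0.1, -0.4]
grip_width: 0.0799
```

```bash
python3 - <<'E'
from h import *
from station import ctrl
o=ctrl.get_obs(); print(o["time_s"],o["ee_pos"],o["eef_rot"],o["qpos"],o["force"],o["grip_width"])
for n in ("scene","side"):
    c=dict(np.load(n+"0.npz"));P=cloud(c);x,y,z=P[...,0],P[...,1],P[...,2]
    m=(abs(x-.435)<.09)&(abs(y-.01)<.09)&(c["range_z"]>0)&(z<.16)
    for a,b in((.01,.06),(.09,.107),(.122,.16)):
        q=P[m&(z>a)&(z<b)]*1000; print(n,a,len(q),q.min(0).round(),q.max(0).round(),q.mean(0).round())
E
```

```text
0.9 [0.36027019 0.29872587 0.20034694] [-1.57049220e+00  2.47081773e-05  1.57005250e+00] [ 6.13909862e-01  1.39735862e-01  1.77471130e+00  1.64821267e-04
  1.22740821e+00 -9.56198149e-01] [ 0.47134543 -0.06668099 -0.39243527] 0.07992226449558677
scene 0.01 329 [345. -20.  10.] [475.  88.  60.] [461.  11.  35.]
scene 0.09 131 [434. -15.  90.] [469.  27. 107.] [456.   7.  96.]
scene 0.122 62 [418.   4. 123.] [450.  36. 142.] [435.  18. 132.]
side 0.01 367 [346. -22.  10.] [470.  88.  60.] [440. -12.  35.]
side 0.09 163 [425. -18.  90.] [467.  21. 107.] [443.  -4.  96.]
side 0.122 68 [416.   1. 122.] [449.  37. 142.] [434.  17. 133.]
```

jog_arm(
  targets=[
    [8,[0,1.5,0],0],
    [8,[0,4,0],0],
    [8,[0,7,0],0],
    [8,[0,10,0],0],
    [8,[0,12.5,0],0],
    [8,[0,14.5,0],0],
    [8,[0,15.5,0],0],
    [8,[0,15.8,0],0],
    [8,[0,15.8,0],0],
  ],
)

```text
time_s: 1.8
ee_pos: [0.3603, 0.2991, 0.0427]
eef_rot: [-1.571, -0.0, 1.572]
force: [-1.1, -1.1, 0.4]
grip_width: 0.0798
```

jog_arm(
  targets=[
    [3,[0,0,0],0],
    [3,[0,0,0],0],
    [3,[0,0,0],0],
    [3,[0,0,0],0],
    [3,[0,0,0],0],
    [3,[0,0,0],0],
    [3,[0,0,0],0],
    [3,[0,0,0],0],
  ],
)

```text
time_s: 2.6
ee_pos: [0.3604, 0.2985, 0.0425]
eef_rot: [-1.571, 0.0, 1.571]
force: [-0.8, -1.5, 3.1]
grip_width: 0.0384
```

jog_arm(
  targets=[
    [3,[0,-1,0],0],
    [3,[0,-3,0],0],
    [3,[0,-6,0],0],
    [3,[0,-9.5,0],0],
    [3,[0,-13,0],0],
    [3,[-1,-15.5,-1],0],
    [3,[-2.5,-16,-3],0],
    [3,[-4.5,-16,-5.5],0],
    [3,[-7,-16,-8.2],0],
    [3,[-9.5,-16,-11],0],
  ],
)

```text
time_s: 3.6
ee_pos: [0.4711, 0.2027, 0.2032]
eef_rot: [-1.571, -0.0, 1.572]
force: [1.0, 0.4, -1.8]
grip_width: 0.0387
```

jog_arm(
  targets=[
    [3,[-2.5,0,-2.9],0],
    [3,[-5,0,-5.8],0],
    [3,[-7.5,0,-8.7],0],
    [3,[-10,0,-11.6],0],
    [3,[-12,0,-14],0],
    [3,[-13.3,0,-15.6],0],
    [3,[-14.1,0,-16.5],0],
    [3,[-14.1,0,-16.5],0],
    [3,[-14.1,0,-16.5],0],
  ],
)

```text
time_s: 4.5
ee_pos: [0.6349, 0.0632, 0.2026]
eef_rot: [-1.57, -0.0, 1.571]
force: [-0.4, 0.6, -0.9]
grip_width: 0.0385
```

jog_arm(
  targets=[
    [3,[0,2,0],0],
    [3,[0,4.5,0],0],
    [3,[0,7,0],0],
    [3,[0,9.5,0],0],
    [3,[0,11.5,0],0],
    [3,[0,13,0],0],
    [3,[0,14,0],0],
    [3,[0,14.8,0],0],
    [3,[0,15.3,0],0],
    [3,[0,15.3,0],0],
  ],
)

```text
time_s: 5.5
ee_pos: [0.6354, 0.0627, 0.0492]
eef_rot: [-1.571, -0.0, 1.571]
force: [0.2, -0.0, -0.4]
grip_width: 0.0384
```

jog_arm(
  targets=[
    [3,[0,0.1,0],0],
    [3,[0,0.2,0],0],
    [3,[0,0.3,0],0],
    [3,[0,0.3,0],0],
  ],
)

```text
time_s: 5.9
ee_pos: [0.6355, 0.0626, 0.0466]
eef_rot: [-1.571, 0.0, 1.571]
force: [1.0, 0.6, -1.4]
grip_width: 0.0384
```

jog_arm(
  targets=[
    [3,[0,0.1,0],0],
    [3,[0,0.1,0],0],
  ],
)

```text
time_s: 6.1
ee_pos: [0.6357, 0.0626, 0.0466]
eef_rot: [-1.572, 0.0, 1.571]
force: [-3.9, -0.5, 8.3]
grip_width: 0.0389
```

jog_arm(
  targets=[
    [4.2,[0,0,0],0],
    [4.8,[0,0,0],0],
    [5.4,[0,0,0],0],
    [5.4,[0,0,0],0],
    [5.4,[0,-1,0],0],
    [5.4,[0,-4,0],0],
    [5.4,[0,-7,0],0],
    [5.4,[0,-11,0],0],
    [7,[0,-15.4,0],0],
    [7,[0,-15.4,0],0],
  ],
)

```text
time_s: 7.1
ee_pos: [0.6373, 0.0628, 0.2069]
eef_rot: [-1.581, -0.0, 1.571]
force: [0.8, 0.6, 0.3]
grip_width: 0.0665
```

jog_arm(
  targets=[
    [7,[1.5,0,0],0],
    [7,[3,0,4],0],
    [7,[5,0,8.5],0],
    [7,[7,0,13],0],
    [7,[8.3,0,17],0],
    [7,[9,0,20],0],
    [7,[9,0,20.5],0],
    [7,[9,0,20.5],0],
  ],
)

```text
time_s: 7.9
ee_pos: [0.4298, 0.1532, 0.199]
eef_rot: [-1.57, 0.0, 1.572]
force: [1.6, 0.5, 0.8]
grip_width: 0.0699
```

```bash
python3 - <<'E'
from h import *
from station import ctrl,optics
for n in ("side",):
    c=optics.camera(n); cv2.imwrite(f"pics/{n}1.png",c["img"][:,:,::-1]); find(c)
E
```

```text
red px 327 196 n 4014 ztop 0.038 mean [633.  12.] circ 636 18 r122 rect [635.2  19.7] [216.7 125.6] 90.0
red px 238 187 n 274 ztop 0.138 mean [435.  16.] circ 434 16 r12 
red px 230 343 n 306 ztop 0.098 mean [ 336. -286.] circ 336 -285 r14 
yellow px 218 156 n 94 ztop 0.085 mean [431. 152.] circ 432 154 r11 
yellow px 356 314 n 6368 ztop 0.039 mean [ 562. -285.] circ 566 -265 r123 rect [ 566.  -264.6] [215.1 124.5] 86.3
yellow px 360 344 n 28 ztop 0.046 mean [ 541. -340.] circ 544 -336 r18 
blue px 33 18 n 107 ztop 0.053 mean [  36. 1016.] circ 37 1015 r22 
blue px 252 90 n 113 ztop 0.102 mean [570. 346.] circ 572 347 r15 
blue px 261 127 n 2474 ztop 0.037 mean [568. 271.] circ 571 291 r123 rect [571.3 289.7] [217.9 123.5] 84.8
blue px 262 258 n 228 ztop 0.098 mean [ 434. -148.] circ 434 -147 r14
```

View pics/side1.png

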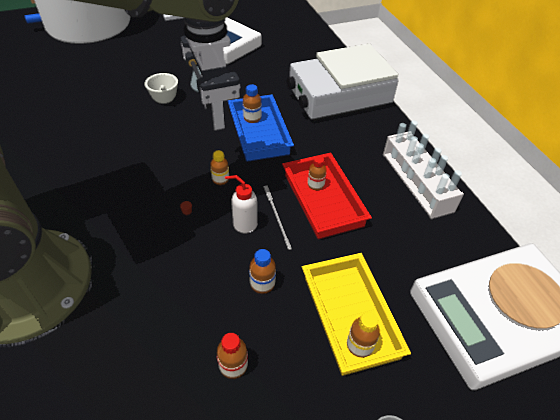

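The small acid is standing in the red tray at (317,172), and the gripper is above the oxidiser at (220,165), which hasn't moved.

jog_arm(
  targets=[
    [7,[0,1.5,0],0],
    [7,[0,4,0],0],
    [7,[0,7,0],0],
    [7,[0,10,0],0],
    [7,[0,12.5,0],0],
    [7,[0,14.5,0],0],
    [7,[0,15.4,0],0],
    [7,[0,15.6,0],0],
    [7,[0,15.6,0],0],
  ],
)

```text
time_s: 8.85
ee_pos: [0.4309, 0.1526, 0.0436]
eef_rot: [-1.571, -0.0, 1.571]
force: [0.0, -0.2, 0.3]
grip_width: 0.07
```

jog_arm(
  targets=[
    [3,[0,0,0],0],
    [3,[0,0,0],0],
    [3,[0,0,0],0],
    [3,[0,0,0],0],
    [3,[0,0,0],0],
    [3,[0,0,0],0],
    [3,[0,0,0],0],
  ],
)

```text
time_s: 9.55
ee_pos: [0.4306, 0.1527, 0.0437]
eef_rot: [-1.571, -0.0, 1.571]
force: [-1.3, 1.2, 4.4]
grip_width: 0.0383
```

jog_arm(
  targets=[
    [3,[0,-1,0],0],
    [3,[0,-3,0],0],
    [3,[0,-6,0],0],
    [3,[0,-9.5,0],0],
    [3,[0,-13,0],0],
    [3,[0,-15.5,0],0],
    [3,[0,-16.5,0],0],
    [3,[0,-16.5,0],0],
  ],
)

```text
time_s: 10.35
ee_pos: [0.4306, 0.1526, 0.2092]
eef_rot: [-1.572, -0.0, 1.571]
force: [-0.5, -0.1, -2.5]
grip_width: 0.0385
```

jog_arm(
  targets=[
    [3,[-1,0,-1],0],
    [3,[-3,0,-3],0],
    [3,[-6,0,-5],0],
    [3,[-9,0,-7],0],
    [3,[-12,0,-9],0],
    [3,[-15,0,-11],0],
    [3,[-18,0,-12.5],0],
    [3,[-21,0,-13.5],0],
    [3,[-24,0,-13.9],0],
    [3,[-27,0,-13.9],0],
  ],
)

```text
time_s: 11.35
ee_pos: [0.5693, -0.1195, 0.206]
eef_rot: [-1.568, -0.001, 1.571]
force: [-0.5, 0.0, -1.7]
grip_width: 0.0387
```

jog_arm(
  targets=[
    [3,[-3,0,0],0],
    [3,[-6,0,0],0],
    [3,[-8,0,0],0],
    [3,[-9.2,0,0],0],
    [3,[-9.8,0,0],0],
    [3,[-9.8,0,0],0],
    [3,[-9.8,0,0],0],
  ],
)

```text
time_s: 12.05
ee_pos: [0.5695, -0.2147, 0.2081]
eef_rot: [-1.57, -0.0, 1.572]
force: [0.4, 1.0, -1.4]
grip_width: 0.0384
```

jog_arm(
  targets=[
    [3,[0,2,0],0],
    [3,[0,4.5,0],0],
    [3,[0,7,0],0],
    [3,[0,9.5,0],0],
    [3,[0,12,0],0],
    [3,[0,13.5,0],0],
    [3,[0,14.5,0],0],
    [3,[0,15.2,0],0],
    [3,[0,15.7,0],0],
    [3,[0,15.7,0],0],
  ],
)

```text
time_s: 13.05
ee_pos: [0.5695, -0.2153, 0.0514]
eef_rot: [-1.571, 0.0, 1.571]
force: [0.3, -0.0, -1.3]
grip_width: 0.039
```

jog_arm(
  targets=[
    [3,[0,0.1,0],0],
    [3,[0,0.2,0],0],
    [3,[0,0.3,0],0],
    [3,[0,0.3,0],0],
  ],
)

```text
time_s: 13.45
ee_pos: [0.5695, -0.2154, 0.0485]
eef_rot: [-1.571, 0.0, 1.571]
force: [-0.2, -0.6, -1.1]
grip_width: 0.0386
```

jog_arm(
  targets=[
    [3,[0,0.1,0],0],
    [3,[0,0.1,0],0],
  ],
)

```text
time_s: 13.65
ee_pos: [0.5697, -0.2154, 0.0478]
eef_rot: [-1.571, 0.0, 1.571]
force: [-0.8, 0.0, 0.6]
grip_width: 0.0388
```

jog_arm(
  targets=[
    [4.2,[0,0,0],0],
    [4.8,[0,0,0],0],
    [5.4,[0,0,0],0],
    [5.4,[0,0,0],0],
    [5.4,[0,-1,0],0],
    [5.4,[0,-4,0],0],
    [5.4,[0,-7,0],0],
    [5.4,[0,-11,0],0],
    [8,[0,-15.3,0],0],
    [8,[0,-15.3,0],0],
  ],
)

```text
time_s: 14.65
ee_pos: [0.5712, -0.2161, 0.2076]
eef_rot: [-1.58, 0.004, 1.571]
force: [0.2, 0.3, -0.2]
grip_width: 0.0668
```

jog_arm(
  targets=[
    [8,[-0.5,0,1.5],0],
    [8,[-1.5,0,5],0],
    [8,[-2.7,0,9],0],
    [8,[-4,0,13],0],
    [8,[-5.2,0,17],0],
    [8,[-6.3,0,20.5],0],
    [8,[-7,0,22.5],0],
    [8,[-7,0,23.3],0],
    [8,[-7,0,23.3],0],
    [8,[-7,0,23.3],0],
  ],
)

```text
time_s: 15.65
ee_pos: [0.3372, -0.2852, 0.2005]
eef_rot: [-1.571, 0.0, 1.571]
force: [0.7, 0.4, 0.6]
grip_width: 0.0797
```

jog_arm(
  targets=[
    [8,[0,0,0],0],
  ],
)

```text
time_s: 15.75
ee_pos: [0.3373, -0.2851, 0.2004]
eef_rot: [-1.571, -0.0, 1.572]
force: [0.8, 1.6, 0.1]
grip_width: 0.08
```

Down to a TCP height of about 46 mm and grip.

jog_arm(
  targets=[
    [8,[0,1.5,0],0],
    [8,[0,4,0],0],
    [8,[0,7,0],0],
    [8,[0,10,0],0],
    [8,[0,12.5,0],0],
    [8,[0,14.3,0],0],
    [8,[0,15.2,0],0],
    [8,[0,15.4,0],0],
    [8,[0,15.4,0],0],
  ],
)

```text
time_s: 16.65
ee_pos: [0.3369, -0.2855, 0.0468]
eef_rot: [-1.571, 0.0, 1.571]
force: [0.0, 0.6, -0.2]
grip_width: 0.08
```

jog_arm(
  targets=[
    [4,[0,0,0],0],
    [4,[0,0,0],0],
    [4,[0,0,0],0],
    [4,[0,0,0],0],
    [4,[0,0,0],0],
    [4,[0,0,0],0],
    [4,[0,0,0],0],
  ],
  grip_force=25,
)

```text
time_s: 17.35
ee_pos: [0.3366, -0.2856, 0.0467]
eef_rot: [-1.571, 0.0, 1.571]
force: [-1.1, 1.2, 5.3]
grip_width: 0.0468
```

jog_arm(
  targets=[
    [4,[0,-1,0],0],
    [4,[0,-3,0],0],
    [4,[0,-6,0],0],
    [4,[0,-9.5,0],0],
    [4,[0,-13,0],0],
    [4,[0,-15.5,0],0],
    [4,[0,-16.5,0],0],
    [4,[0,-16.5,0],0],
  ],
)

```text
time_s: 18.15
ee_pos: [0.3366, -0.2855, 0.2122]
eef_rot: [-1.572, 0.001, 1.571]
force: [0.6, -0.9, -3.7]
grip_width: 0.0475
```

jog_arm(
  targets=[
    [4,[0.8,0,-1],0],
    [4,[2.4,0,-2.8],0],
    [4,[4.6,0,-5.3],0],
    [4,[7,0,-8],0],
    [4,[9.4,0,-10.8],0],
    [4,[11.8,0,-13.5],0],
    [4,[14.2,0,-16.2],0],
    [4,[16.6,0,-19],0],
    [4,[19,0,-21.7],0],
    [4,[21.2,0,-24.3],0],
  ],
)

```text
time_s: 19.15
ee_pos: [0.5803, -0.0709, 0.2092]
eef_rot: [-1.568, -0.001, 1.572]
force: [0.5, 0.3, -2.8]
grip_width: 0.0474
```

jog_arm(
  targets=[
    [4,[2,0,-2.2],0],
    [4,[3.6,0,-4],0],
    [4,[4.5,0,-5],0],
    [4,[4.8,0,-5.5],0],
    [4,[4.8,0,-5.5],0],
    [4,[4.8,0,-5.5],0],
  ],
)

```text
time_s: 19.75
ee_pos: [0.634, -0.0255, 0.2107]
eef_rot: [-1.57, -0.0, 1.571]
force: [-0.0, -0.8, -2.3]
grip_width: 0.0472
```

jog_arm(
  targets=[
    [4,[0,2,0],0],
    [4,[0,4.5,0],0],
    [4,[0,7,0],0],
    [4,[0,9.5,0],0],
    [4,[0,12,0],0],
    [4,[0,13.5,0],0],
    [4,[0,14.5,0],0],
    [4,[0,15.2,0],0],
    [4,[0,15.6,0],0],
    [4,[0,15.6,0],0],
  ],
)

```text
time_s: 20.75
ee_pos: [0.6345, -0.0254, 0.0556]
eef_rot: [-1.571, 0.0, 1.571]
force: [0.5, -0.1, -2.1]
grip_width: 0.0473
```

Contact is expected at about 0.0507.

jog_arm(
  targets=[
    [4,[0,0.15,0],0],
    [4,[0,0.3,0],0],
    [4,[0,0.4,0],0],
    [4,[0,0.5,0],0],
    [4,[0,0.5,0],0],
  ],
)

```text
time_s: 21.25
ee_pos: [0.6346, -0.0253, 0.0507]
eef_rot: [-1.571, 0.0, 1.571]
force: [-0.2, -0.1, 0.3]
grip_width: 0.0471
```

jog_arm(
  targets=[
    [4.9,[0,0,0],0],
    [5.3,[0,0,0],0],
    [5.8,[0,0,0],0],
    [6,[0,0,0],0],
    [6,[0,-1,0],0],
    [6,[0,-4,0],0],
    [6,[0,-7,0],0],
    [6,[0,-11,0],0],
    [8,[0,-15,0],0],
    [8,[0,-15,0],0],
  ],
)

```text
time_s: 22.25
ee_pos: [0.6362, -0.0255, 0.2075]
eef_rot: [-1.581, 0.001, 1.571]
force: [-0.4, -0.1, -0.1]
grip_width: 0.0726
```

jog_arm(
  targets=[
    [8,[-1,0,1.5],0],
    [8,[-3,0,5],0],
    [8,[-5.5,0,9],0],
    [8,[-8,0,13],0],
    [8,[-10,0,16.5],0],
    [8,[-11.6,0,19],0],
    [8,[-12.2,0,20],0],
    [8,[-12.2,0,20],0],
    [8,[-12.2,0,20],0],
  ],
)

```text
time_s: 23.15
ee_pos: [0.4353, -0.1471, 0.2006]
eef_rot: [-1.571, 0.0, 1.571]
force: [0.3, -0.9, -0.9]
grip_width: 0.0797
```

```bash
python3 - <<'E'
from h import *
from station import ctrl,optics
c=optics.camera("scene"); cv2.imwrite("pics/scene2.png",c["img"][:,:,::-1]); find(c)
print(ctrl.get_obs()["ee_pos"])
E
```

```text
red px 299 175 n 215 ztop 0.137 mean [437.  17.] circ 436 16 r13 
red px 282 275 n 2673 ztop 0.087 mean [636.   3.] circ 636 17 r56 rect [635.1  18.6] [213.6 126.5] 89.7
blue px 226 168 n 123 ztop 0.098 mean [ 436. -147.] circ 436 -147 r15 
blue px 417 273 n 4351 ztop 0.038 mean [577. 307.] circ 572 289 r121 rect [571.2 289.9] [213.9 126.4] 84.6
[ 0.43538077 -0.14693009  0.20046086]
```

View pics/scene2.png

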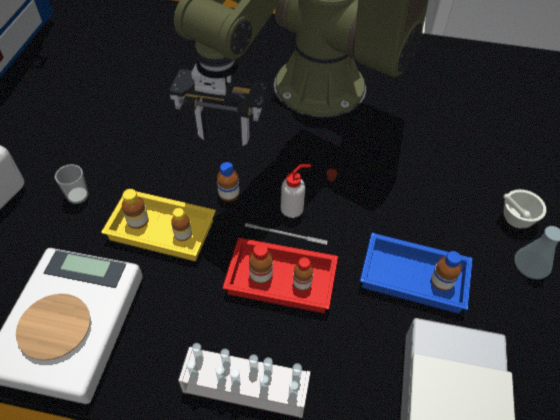

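Both red-capped bottles stand in the red tray at (261,262) and (302,273). The oxidiser stands in the yellow tray at (181,226), and the wash bottle hasn't moved. Next is the alkali at (228,182).

jog_arm(
  targets=[
    [8,[0,1.5,0],0],
    [8,[0,4,0],0],
    [8,[0,7,0],0],
    [8,[0,10,0],0],
    [8,[0,12.5,0],0],
    [8,[0,14.3,0],0],
    [8,[0,15.2,0],0],
    [8,[0,15.4,0],0],
    [8,[0,15.4,0],0],
  ],
)

```text
time_s: 24.1
ee_pos: [0.435, -0.1473, 0.0467]
eef_rot: [-1.571, 0.0, 1.571]
force: [0.1, -0.3, 0.4]
grip_width: 0.0802
```

jog_arm(
  targets=[
    [4,[0,0,0],0],
    [4,[0,0,0],0],
    [4,[0,0,0],0],
    [4,[0,0,0],0],
    [4,[0,0,0],0],
    [4,[0,0,0],0],
    [4,[0,0,0],0],
  ],
)

```text
time_s: 24.8
ee_pos: [0.4346, -0.1475, 0.0467]
eef_rot: [-1.571, 0.0, 1.571]
force: [-1.1, -0.4, 4.9]
grip_width: 0.0471
```

jog_arm(
  targets=[
    [4,[0,-1,0],0],
    [4,[0,-3,0],0],
    [4,[0,-6,0],0],
    [4,[0,-9.5,0],0],
    [4,[0,-13,0],0],
    [4,[0,-15.5,0],0],
    [4,[0,-16.5,0],0],
    [4,[0,-16.5,0],0],
  ],
)

```text
time_s: 25.6
ee_pos: [0.4346, -0.1474, 0.2122]
eef_rot: [-1.572, 0.001, 1.571]
force: [-0.3, -0.0, -2.6]
grip_width: 0.0475
```

jog_arm(
  targets=[
    [4,[1,0,-1.2],0],
    [4,[3,0,-3.5],0],
    [4,[6,0,-6],0],
    [4,[9,0,-8.5],0],
    [4,[12,0,-10.5],0],
    [4,[15,0,-12],0],
    [4,[18,0,-13],0],
    [4,[21,0,-13.2],0],
    [4,[24,0,-13.2],0],
    [4,[27,0,-13.2],0],
  ],
)

```text
time_s: 26.6
ee_pos: [0.566, 0.1248, 0.2091]
eef_rot: [-1.568, 0.0, 1.571]
force: [0.8, 0.3, -2.3]
grip_width: 0.0476
```

jog_arm(
  targets=[
    [4,[3,0,0],0],
    [4,[6,0,0],0],
    [4,[9,0,0],0],
    [4,[10.8,0,0],0],
    [4,[11.7,0,0],0],
    [4,[12,0,0],0],
    [4,[12,0,0],0],
    [4,[12,0,0],0],
  ],
)

```text
time_s: 27.4
ee_pos: [0.5666, 0.2417, 0.2114]
eef_rot: [-1.571, 0.0, 1.57]
force: [-0.3, -0.4, -2.3]
grip_width: 0.0473
```

jog_arm(
  targets=[
    [4,[0,2,0],0],
    [4,[0,4.5,0],0],
    [4,[0,7,0],0],
    [4,[0,9.5,0],0],
    [4,[0,12,0],0],
    [4,[0,13.5,0],0],
    [4,[0,14.5,0],0],
    [4,[0,15.2,0],0],
    [4,[0,15.6,0],0],
    [4,[0,15.6,0],0],
  ],
)

```text
time_s: 28.4
ee_pos: [0.5665, 0.2426, 0.0556]
eef_rot: [-1.571, -0.0, 1.571]
force: [0.4, 0.3, -1.8]
grip_width: 0.0474
```

jog_arm(
  targets=[
    [4,[0,0.15,0],0],
    [4,[0,0.3,0],0],
    [4,[0,0.4,0],0],
    [4,[0,0.5,0],0],
    [4,[0,0.5,0],0],
  ],
)

```text
time_s: 28.9
ee_pos: [0.5665, 0.2427, 0.0507]
eef_rot: [-1.571, -0.0, 1.571]
force: [-0.3, -0.2, 0.2]
grip_width: 0.0474
```

Set down, so release and lift clear.

jog_arm(
  targets=[
    [4.9,[0,0,0],0],
    [5.3,[0,0,0],0],
    [5.8,[0,0,0],0],
    [5.8,[0,0,0],0],
    [5.8,[0,-1,0],0],
    [5.8,[0,-4,0],0],
    [5.8,[0,-7,0],0],
    [5.8,[0,-11,0],0],
    [5.8,[0,-15,0],0],
    [5.8,[0,-15,0],0],
  ],
)

```text
time_s: 29.9
ee_pos: [0.5681, 0.2433, 0.2073]
eef_rot: [-1.58, -0.003, 1.571]
force: [-0.3, 0.3, -0.3]
grip_width: 0.0582
```

jog_arm(
  targets=[
    [5.8,[0,0,2],0],
    [5.8,[0,0,6],0],
    [5.8,[0,0,10],0],
    [5.8,[0,0,14],0],
    [5.8,[0,0,17],0],
    [5.8,[0,0,18],0],
    [5.8,[0,0,18],0],
    [5.8,[0,0,18],0],
    [5.8,[0,0,18],0],
  ],
)

```text
time_s: 30.8
ee_pos: [0.3874, 0.2425, 0.2003]
eef_rot: [-1.571, 0.0, 1.57]
force: [-0.4, -0.6, 0.4]
grip_width: 0.0579
```

```bash
python3 - <<'E'
from h import *
from station import optics
a=[]
for n in ("scene","side"):
    c=optics.camera(n); a.append(c["img"][:,:,::-1])
    P=cloud(c); ok=(c["range_z"]>0)
    for nm,x,y,h in (("aL",.635,-.025,.1),("aS",.635,.062,.086),("alk",.5665,.2425,.1),("ox",.5695,-.215,.086),("sB",.574,.346,.1),("sY",.562,-.32,.1)):
        q=P[ok&(np.hypot(P[...,0]-x,P[...,1]-y)<.03)&(abs(P[...,2]-h)<.006)]
        print(n,nm,len(q),(q.mean(0)*1000).round() if len(q) else "")
cv2.imwrite("pics/end.png",cv2.resize(np.hstack(a),(800,300)))
E
```

```text
scene aL 148 [635. -24.  99.]
scene aS 106 [637.  63.  85.]
scene alk 151 [568. 243.  99.]
scene ox 91 [ 572. -214.   85.]
scene sB 157 [573. 346.  99.]
scene sY 131 [ 558. -323.   99.]
side aL 135 [632. -26.  99.]
side aS 77 [634.  61.  86.]
side alk 89 [566. 240. 100.]
side ox 130 [ 569. -216.   86.]
side sB 77 [570. 345. 100.]
side sY 244 [ 555. -325.  100.]
```

View pics/end.png

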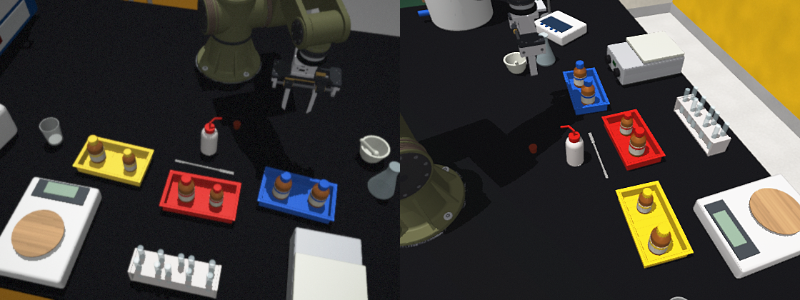

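All four bottles stand in their matching trays, with the wash and stock bottles in place and the arm clear.

```bash
python3 -c "
from station import ctrl; print(ctrl.hand_in())"
```

```text
the job is handed in; nothing more can be done
None
```

All four loose bottles are put away and released: both red-capped acids in the red tray, the alkali in the blue and the oxidiser in the yellow. I handed the job in at about 31 s of the 109 s allowed.

- **Standing and placement:** both camera views at the end show all four bottles upright and well inside their trays. Their cap tops are at 99–100 mm (large) and 85–86 mm (small), as expected for bottles standing on the 4 mm tray floor. They are within about 3 mm of where I meant to put them.
- **Bottles that stay:** the wash bottle looked unmoved in the last views; I measured it just before the last bottle, and it was within about 2 mm. The blue stock bottle is within a few mm of its start. The yellow one was never touched, but I only estimated its start position from the tray; its reading is 5–8 mm from that estimate.
- **Contact forces:** readings while setting down were small, about 8 N at most.
- **Checks that failed:** none did, and the two views agreed to about 3 mm. I did not check upright angle or speed numerically, only from the pictures and cap heights.

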